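# Eject the lamp's battery and catch it on its slide

### The arm

A 6-joint arm with a two-finger parallel gripper is mounted at the origin on the work surface. World frame = base frame: x ahead of the robot, y to its left, z up, the work surface at z = 0. Lengths are in m, angles in rad, forces in N, time in s.
With the tool pointing down it reaches from about 0.15 to 0.775 m from the base axis. Payload 6.1 kg.
Tool frame: the origin (TCP) lies between the finger pads; the fingertips stand 22 mm ahead of it and the grasp point (between the pads) lies 3 mm ahead of it (env.tips_ahead is the distance from the TCP to the fingertips, in m); z points along the fingers, y is the direction in which the jaws open and shut (so a half turn about z gives the same grasp; the last joint's range is limited). The gripper opens to 85 mm and grips with 20 to 120 N. Pads are 22 mm wide; open, the fingers measure 114 mm over their backs; the gripper's body (76 mm by 85 mm) begins 54 mm behind the grasp point. The pads swing forward as they close: fully open they stand 13 mm farther back than shut.
Start: joints at [-1.238, 0.126, -0.04, 1.405, 0, 1.571], TCP at [0.172, -0.496, 0.253] pointing down, gripper open.
Joint ranges: [-2.72, 2.72], [-0.95, 1.95], [-1.27, 1.35], [-1.78, 2.02], [-1.46, 1.47], [-3.14, 3.14]. Speed limits (rad/s): [2.39, 2.39, 3.01, 3.14, 3.14, 3.14].

### API

Orientations are given as a unit quaternion [x, y, z, w].
In Python, from cell import env gives the robot as it stands.
- The arm moves only by the shell command python3 -m jog 'ROWS' [FORCE]. ROWS is JSON, a list of rows, each an object with "grip": the finger opening in mm, from 0 to 85.4; "offset": the shift along the tool's x, y, z in mm, a list of three; "twist": the turn about the tool's z in rad. In form: [{"grip": grip, "offset": [tx, ty, tz], "twist": twist}, ...]. A call has 1 to 12 rows; each row shifts and turns the commanded pose from where the row before left it, along the tool's axes as they then stand; what a row does not reach is not made up. A row lasts 1/10 s, in which the tool goes at most 50 mm and 8.59 degrees, less where a joint would pass 70% of its speed; a pose out of reach is approached as far as the arm can. A call is refused whole if a number of a shift passes 50 or a number of a turn 0.15, either way. A call with a gripper value outside its range is refused whole. The fingers move at their own pace and stop on an object; FORCE is the grip in N (left out, the last holds). Time passes only in rows, so rows that do not move let the fingers close. It gives the time, the measured TCP pose, the force and the opening at its end, in the units of the state.
- env.read_state(): the state, without advancing time (a new reading comes with each control period).
- env.grab_frame(name): name is "side" or "top" or "wrist"; returns a dict with "frame" (480x640x3 uint8, blue, green, red), "depth" (480x640 float32, m along the optical axis (not along the pixel's ray), 0 where there is no reading), "fx", "fy", "cx", "cy" (pixels), "k1" (the pictures are not rectified: a ray, as slopes to the right and down, at radius r is drawn at 1 + k1 r^2 times it, then the intrinsics apply), "R" (3x3) and "t" (3): a world point X has camera coordinates R X + t. Camera axes: x right, y down, z forward; pixel columns grow to the right and rows downward; lengths in m; the calibration is good to about 2 mm. A picture is of the moment at which its call begins.
- env.close_job(): hands the job in, once; it reports no verdict.
The state is a dict: "clock": time; "joint_positions": joint angles; "qd": joint speeds; "effort": joint torques, N m; "tool_pos": TCP position; "tcp_rot": TCP orientation; "wrist_force": force on the tool from outside, world axes, zero at the start; "wrist_torque": the same for the moment, N m; "gripper_width": finger opening in m.
Only numpy, scipy, OpenCV 4.12 (cv2) and the standard library are available. Lean on these libraries where they do the work, as an engineer would, in place of code of your own. Each camera call takes 0.05 s, during which the arm holds its last target. There are 200 camera calls.

### The job

The cordless lamp's battery is flat: press the red eject key with one fingertip so that the battery springs out clear of its catch, and stop it with the other finger while it is still on its slide, before it runs off the low end. Only touch it, do not lift or tip it, and leave the other things on the table where they are. Finish while still holding the battery back on the slide with your finger.

Things in the scene. Friction and masses are not known exactly. Their poses are not given: they have to be found in the camera images.
- lamp: Heavy cordless lamp, does not move. White base: wedge with the sloping battery bay (x -92 to +38 mm), then a box housing 74 mm high (x +38 to +165), both y -31 to +65; brass dimmer knob on the housing (top 92 mm high), stem at x +135, y +17, green shade 124 mm across from 290 mm up. Origin on the table below the seated battery's middle; z up, x towards housing and stem, +y to the key side.
- bay: Slick battery channel fixed on the lamp, sloping 15 degrees down away from the housing. Origin on its floor under the seated battery's middle, 28 mm above the table; x up the slope, z square to the floor, +y to the key side. Floor 52 mm wide, x +37 (back stop) to -94 mm. Rails 12 mm high all along: inner faces y -26 and +32 mm, key-side rail to y +35; beyond it the key deck, 3 mm above the floor, to y +65.
- battery: Loose battery pack, black with an orange front, 64 (x) x 50 (y) x 28 mm (z), 0.24 kg. Origin: middle of its underside, axes as the bay's; seated with its origin at the bay's. The key's catch holds it by a side lug; a spring pin behind it (about 3.5 N, 12 mm stroke) drives it out. Released, it shoots down the slide at up to 0.7 m/s and is off it in under 0.3 s: it does not stay by itself.
- battery_front (a point): Middle of the battery's orange front face (50 x 28 mm), which faces down the slope and leads as it slides; 14 mm above the floor, at bay x -32 mm while seated. The battery is clear of its catch after 10 mm of travel; this face reaches the slide's low end after 62 mm.
- slide_end (a point): Middle of the channel floor's open low end (bay x -94 mm), 4 mm above the table; nothing stops the battery there.
- eject_key (a joint): Travel of the red eject key, m: 0 released, 0.008 fully down (its top then 1 mm below the key deck). It moves along -z of the bay; pressing straight down works too. Its spring takes about 1.4 N to start and 5 N fully down; the catch lets go at about 0.006. Released, it springs back up, which does no harm once the battery is out.
- key_pad (a point): Middle of the top face of the red eject key, 34 mm long (along the slope) by 22 mm wide; at the start 10 mm above the channel floor (7 mm above the deck around it), at x -10, y +47.5 mm of the bay. It moves with the key.
- spare: A second, charged battery pack of the same size and look, lying on the table on the key side of the lamp. Origin at the middle of its underside. Leave it alone.
- jar: Empty green glass candy jar with a brass twist cap, 84 mm across, 125 mm high; origin at the middle of its underside. Leave it alone.
- tea_glass: Empty clear tea glass, 60 mm across, 88 mm high; origin at the middle of its underside. Leave it alone.
- pen_cup: Wooden pen cup, 76 mm across, 98 mm high, with three pens standing up to 155 mm; origin at the middle of its underside. Leave it alone.
- top: Blue plastic spinning top standing upside down on its knob, 56 mm across, 50 mm high; origin at the middle of its underside. Leave it alone.
- coaster: White ceramic coaster, 96 mm across, 8 mm thick; origin at the middle of its underside. Leave it alone.
Mind the look-alikes: they are no part of the job. Leave any green or yellow look-alike of the battery alone.

How it is judged:
On the way, in this order (a step that is already met when the one before it is completed fails the run):
1. the eject key is pressed (value of joint eject_key above 0.005 m).
2. the battery has sprung clear of its catch and is stopped on the slide by the fingers (x of battery in the frame of bay between -0.062 and -0.01 m and z of battery in the frame of bay between -0.004 and 0.004 m and y of battery in the frame of bay between -0.005 and 0.005 m and angle between the z axis of battery and the z axis of bay, either way round below 0.09 rad and contact force between the fingers and battery above 0.1 N and linear speed of battery below 0.02 m/s), for 0.3 s.
At the end, for the whole second after the job is handed in: The battery has come 10 to 62 mm down from its seat, still lying flat between the rails (within 4 mm of the floor, 5 mm of the middle line, 5 degrees), at rest, with a finger touching it (over 0.1 N) and holding it back; the program ends in this hold (all of step 2); the arm keeps its last pose, push and grip.
It fails at once if the battery runs off the low end of the slide (x of battery in the frame of bay below -0.068 m).
It fails at once if the battery is lifted or tipped off the slide's floor (z of battery in the frame of bay above 0.008 m or angle between the z axis of battery and the z axis of bay, either way round above 0.2 rad).
It fails at once if one of the other things on the table is moved more than 20 mm or tipped (distance of any of spare, jar, tea_glass, pen_cup, top, coaster from where it was at the start of the episode above 0.02 m or angle between any of spare, jar, tea_glass, pen_cup, top's own z axis and vertical above 0.25 rad).
It also fails if it takes over 32 s, if anything falls off the work surface, if the arm or the gripper's body presses on something with over 40 N, if the wrist force passes 120 N, or if a joint passes its speed limit or range.

## Working session

There is one attempt and no reset: what is moved stays moved. The work goes in short steps, Python scripts to look and compute and a shell command to move; the robot and the scene stay as the last step left them, time stands still between calls to the robot, and variables do not carry over. Pictures are saved under pics/ and viewed, about 8 in all and at most 12, crops included, and the job is handed in when it is done.

```bash
ls; mkdir -p pics; cat > h.py <<'E'
import numpy as np, cv2
from cell import env
from scipy.spatial.transform import Rotation as Ro
def ray(f,u,v):
    x=np.array([(u-f["cx"])/f["fx"],(v-f["cy"])/f["fy"]]);y=x.copy()
    for _ in range(20): y=x/(1+f["k1"]*(y@y))
    return y
def cam2w(f,p): return np.array(f["R"]).T@(p-np.array(f["t"]))
def px(f,u,v):
    z=np.median([d for d in f["depth"][int(v)-1:int(v)+2,int(u)-1:int(u)+2].ravel() if d>0] or [0]); y=ray(f,u,v)
    return cam2w(f,np.array([y[0]*z,y[1]*z,z]))
def cloud(f,mask=None):
    d=f["depth"]; m=d>0
    if mask is not None: m&=mask>0
    v,u=np.nonzero(m); x=np.stack([(u-f["cx"])/f["fx"],(v-f["cy"])/f["fy"]],1); y=x.copy()
    for _ in range(20): y=x/(1+f["k1"]*(y**2).sum(1,keepdims=True))
    z=d[v,u]; P=np.c_[y*z[:,None],z]
    return (P-np.array(f["t"]))@np.array(f["R"]),u,v
E
python3 - <<'E'
from h import *
import pickle
fs={}
for n in("side","top"):
    f=env.grab_frame(n);fs[n]=f;cv2.imwrite(f"pics/{n}.png",f["frame"]);print(n,f["fx"],f["k1"],cam2w(f,np.zeros(3)))
pickle.dump(fs,open("f0.pkl","wb"));print(env.read_state(),env.tips_ahead)
E
```

```text
pics
side 457.404446505488 0.019316287705634507 [ 0.41438651 -0.72120507  0.56887098]
top 551.3154730409157 -0.14978868332495687 [ 0.46108307 -0.01213084  1.32734479]
{'clock': 0.1, 'joint_positions': array([-1.23800377e+00,  1.26324137e-01, -4.05021117e-02,  1.40539738e+00,
        2.21160226e-05,  1.57084308e+00]), 'qd': array([ 1.19819787e-03, -1.05686310e-03,  4.64683446e-03, -8.17124396e-06,
       -4.09844367e-04, -9.62461864e-04]), 'effort': array([ 1.15653773e-03, -4.36904240e+01,  3.53608418e+01,  1.36668616e-02,
        6.89058675e-05,  1.59383785e-05]), 'tool_pos': array([ 0.17140555, -0.49587766,  0.25260622]), 'tcp_rot': array([ 9.86191673e-01,  1.65606383e-01, -1.07313108e-04, -7.05624551e-04]), 'wrist_force': array([0.27608135, 0.28136235, 0.21199844]), 'wrist_torque': array([-0.00801504, -0.03789415, -0.0728965 ]), 'gripper_width': 0.08525832202000283} 0.022
```

View pics/side.png

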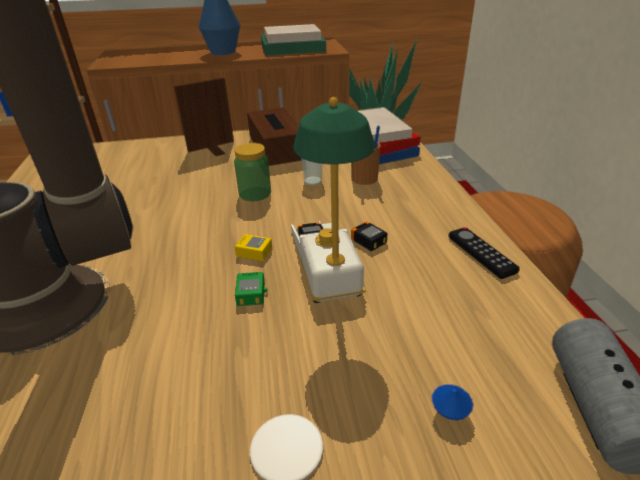

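View pics/top.png

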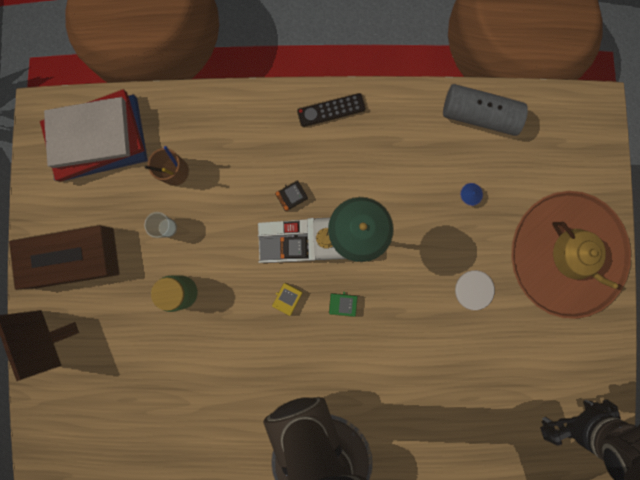

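The top view shows the lamp: red key at about (291,227), battery at (295,247), channel open to the left (+y world), shade at (361,229). The spare is at (292,195), with green and yellow look-alikes at (344,304) and (288,298).

```bash
python3 - <<'E'
from h import *
import pickle
fs=pickle.load(open("f0.pkl","rb"));f=fs["top"]
im=f["frame"];hsv=cv2.cvtColor(im,cv2.COLOR_BGR2HSV)
c=im[170:330,240:400];cv2.imwrite("pics/topc.png",cv2.resize(c,None,fx=5,fy=5,interpolation=cv2.INTER_CUBIC)[:600])
P,u,v=cloud(f)
H=np.zeros((480,640,3));H[v,u]=P
red=(((hsv[...,0]<6)|(hsv[...,0]>174))&(hsv[...,1]>150)&(hsv[...,2]>80)).astype(np.uint8)
red[:215]=0;red[245:]=0;red[:,:270]=0;red[:,320:]=0
print("red",red.sum(),np.median(H[red>0],0),cv2.minAreaRect(np.argwhere(red)[:,::-1].astype(np.float32)))
wh=((hsv[...,1]<50)&(hsv[...,2]>120)).astype(np.uint8);wh[:205]=0;wh[275:]=0;wh[:,:250]=0;wh[:,345:]=0
print("white",cv2.minAreaRect(np.argwhere(wh)[:,::-1].astype(np.float32)))
for p in [(262,226),(270,226),(280,223),(291,227),(303,226),(307,226),(318,226),(330,226),(262,247),(270,247),(278,247),(285,247),(290,247),(295,247),(300,247),(305,247),(270,240),(270,255),(362,227),(325,238)]: print(p,H[p[1],p[0]].round(4),hsv[p[1],p[0]])
E
```

```text
red 63 [0.56847094 0.06274064 0.03518972] ((291.0, 227.0), (8.0, 12.0), 90.0)
white ((297.92816162109375, 239.6139373779297), (41.45853805541992, 81.21994018554688), 85.36454010009766)
(262, 226) [0.574  0.1396 0.0071] [ 38  19 165]
(270, 226) [0.5733 0.1196 0.0129] [ 30  17 163]
(280, 223) [0.5796 0.095  0.0198] [ 35  17 165]
(291, 227) [0.5689 0.0681 0.031 ] [  3 115 138]
(303, 226) [0.5707 0.0396 0.0347] [ 21  25 164]
(307, 226) [0.5703 0.03   0.0389] [ 24  18 141]
(318, 226) [0.5671 0.0038 0.0743] [ 19  24 151]
(330, 226) [ 0.5474 -0.0215  0.3051] [67 75 58]
(262, 247) [0.5233 0.1395 0.0084] [23 11 94]
(270, 247) [0.523  0.1199 0.0112] [24 13 95]
(278, 247) [0.5226 0.1002 0.0167] [20  8 96]
(285, 247) [0.521  0.0812 0.0483] [13 36 49]
(290, 247) [0.5206 0.0692 0.054 ] [ 8 11 97]
(295, 247) [0.5205 0.0576 0.0542] [20  8 93]
(300, 247) [0.5201 0.0457 0.0613] [20  8 92]
(305, 247) [0.52   0.0342 0.0618] [15 52 39]
(270, 240) [0.5397 0.1197 0.0128] [15 11 97]
(270, 255) [0.5039 0.1202 0.0092] [15 11 95]
(362, 227) [ 0.5403 -0.0771  0.3629] [ 20 155 135]
(325, 238) [ 0.5382 -0.0119  0.0957] [ 19 150 131]
```

View pics/topc.png

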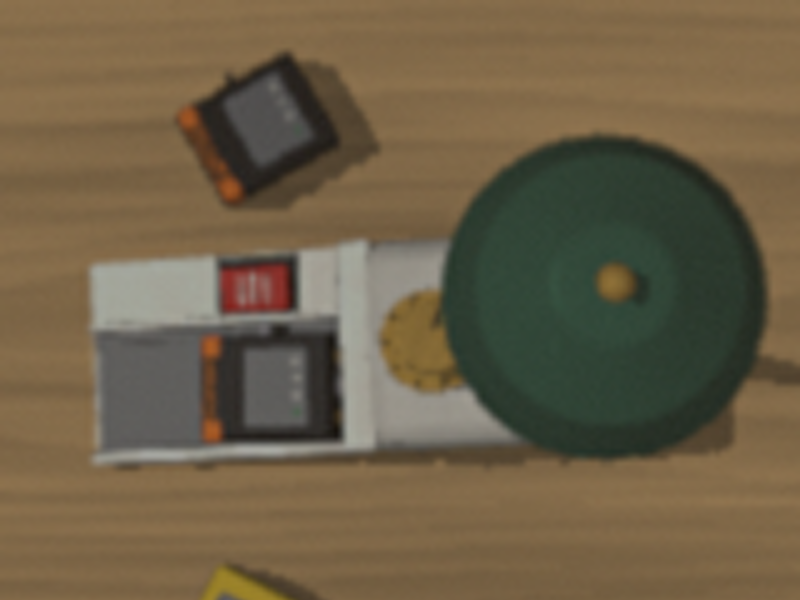

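The crop shows the channel descending to the left (+y world), with the orange battery front at about crop (211,388) and the red key at (256,285). The lamp's uphill x axis is therefore roughly −y world. The plan is vertical fingers at 44°, with one on the key and the other waiting about 22 mm in front of the battery. I'm moving around the shade on the robot side.

```bash
python3 -m jog '[{"grip":53,"offset":[21.5,-32,0],"twist":0},{"grip":53,"offset":[21.5,-32,0],"twist":0},{"grip":53,"offset":[21.5,-32,0],"twist":0},{"grip":53,"offset":[21.5,-32,0],"twist":0},{"grip":53,"offset":[21.5,-32,0],"twist":0},{"grip":53,"offset":[21.5,-32,0],"twist":0},{"grip":53,"offset":[21.5,-32,0],"twist":0},{"grip":53,"offset":[21.5,-32,0],"twist":0}]' 20
python3 -m jog '[{"grip":53,"offset":[21.5,-32,0],"twist":0},{"grip":53,"offset":[21.5,-32,0],"twist":0},{"grip":53,"offset":[21.5,-32,0],"twist":0},{"grip":53,"offset":[21.5,-32,0],"twist":0},{"grip":53,"offset":[21.5,-32,0],"twist":0},{"grip":53,"offset":[21.5,-32,0],"twist":0},{"grip":53,"offset":[21.5,-32,0],"twist":0},{"grip":53,"offset":[21.5,-32,0],"twist":0},{"grip":53,"offset":[0,0,0],"twist":0}]'
python3 - <<'E'
from h import *
s=env.read_state();print(s)
f=env.grab_frame("wrist");cv2.imwrite("pics/w1.png",f["frame"]);print(cam2w(f,np.zeros(3)),np.array(f["R"]).round(3))
E
```

```text
clock: 0.9
tool_pos: [0.2502, -0.1965, 0.2531]
tcp_rot: [0.986, 0.165, 0.0, -0.0]
wrist_force: [1.1, 0.1, 0.6]
gripper_width: 0.0529
clock: 1.8
tool_pos: [0.3298, 0.1036, 0.2527]
tcp_rot: [0.986, 0.169, -0.0, -0.0]
wrist_force: [0.2, -0.2, -0.3]
gripper_width: 0.0532
{'clock': 1.8, 'joint_positions': array([ 3.03452718e-01, -2.13195983e-01, -3.62721560e-01,  1.42170407e+00,
        1.02073604e-03,  3.10580012e+00]), 'qd': array([-0.07776575, -0.02814302, -0.02206072,  0.0352743 , -0.03238698,
       -0.07329505]), 'effort': array([  1.6682779 , -20.79802394,  36.02333665,  -0.44510244,
         0.24384096,   0.55973712]), 'tool_pos': array([0.32982368, 0.10356805, 0.25274426]), 'tcp_rot': array([ 9.85648409e-01,  1.68810267e-01, -2.82820434e-04, -4.76895329e-04]), 'wrist_force': array([ 0.24556771, -0.23288906, -0.26572919]), 'wrist_torque': array([ 0.03644908,  0.02194165, -0.02521274]), 'gripper_width': 0.053181778208471205}
[0.40000739 0.1272013  0.3733562 ] [[ 0.333 -0.943  0.001]
 [-0.902 -0.318  0.293]
 [-0.276 -0.098 -0.956]]
```

View pics/w1.png

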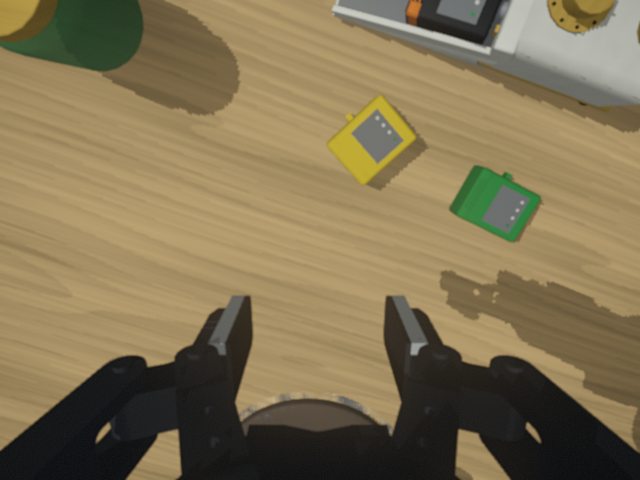

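The wrist view shows the pads 53 mm apart at (250,300) and (387,300), with the lamp's low end top-right around (340,10). The right finger is tool +y, which is the key finger. I'm going above the work spot and turning.

```bash
python3 -m jog '[{"grip":53,"offset":[34,12,0],"twist":0},{"grip":53,"offset":[34,12,0],"twist":0},{"grip":53,"offset":[34,12,0],"twist":0},{"grip":53,"offset":[34,12,0],"twist":0},{"grip":53,"offset":[34,12,0],"twist":0},{"grip":53,"offset":[34,12,0],"twist":0},{"grip":53,"offset":[0,0,0],"twist":-0.116},{"grip":53,"offset":[0,0,0],"twist":-0.116},{"grip":53,"offset":[0,0,0],"twist":-0.116},{"grip":53,"offset":[0,0,0],"twist":-0.116},{"grip":53,"offset":[0,0,0],"twist":0}]'
python3 - <<'E'
from h import *
s=env.read_state();print(s["tool_pos"],s["tcp_rot"],s["wrist_force"])
f=env.grab_frame("wrist");im=f["frame"];cv2.imwrite("pics/w2.png",im)
import pickle;pickle.dump(f,open("w2.pkl","wb"))
hsv=cv2.cvtColor(im,cv2.COLOR_BGR2HSV)
P,u,v=cloud(f);H=np.zeros((480,640,3));H[v,u]=P
for n,lo,hi in(("red",0,5),("orange",8,14)):
    m=((hsv[...,0]>=lo)&(hsv[...,0]<=hi)&(hsv[...,1]>170)&(hsv[...,2]>80)).astype(np.uint8)
    k,l,st,c=cv2.connectedComponentsWithStats(m)
    for i in range(1,k):
        if st[i,4]>60:
            q=H[(l==i)&(f["depth"]>0)];print(n,st[i],c[i].round(1),q.mean(0).round(4),q.min(0).round(4),q.max(0).round(4))
E
```

```text
clock: 2.95
tool_pos: [0.5454, 0.0971, 0.2532]
tcp_rot: [0.922, 0.387, -0.0, 0.0]
wrist_force: [0.7, -0.5, -0.1]
gripper_width: 0.0529
[0.54539789 0.09711736 0.25315587] [ 9.22001997e-01  3.87184858e-01 -4.49345149e-04  4.02388843e-05] [ 0.66374687 -0.45488224 -0.12931147]
red [357 207  19  25 117] [366.1 222.5] [0.5675 0.0563 0.0385] [0.5598 0.0517 0.0346] [0.5782 0.0652 0.041 ]
orange [383 114  28  57 438] [394.9 143.4] [0.6324 0.0885 0.0284] [0.6116 0.0734 0.0258] [0.6567 0.1038 0.031 ]
orange [314 216  15  13  95] [321.3 222. ] [0.5408 0.0868 0.0486] [0.5354 0.0826 0.0462] [0.5456 0.0909 0.0511]
orange [286 242  13  16  77] [291.  250.5] [0.5033 0.0869 0.0487] [0.4983 0.0829 0.046 ] [0.5133 0.0909 0.0511]
```

View pics/w2.png

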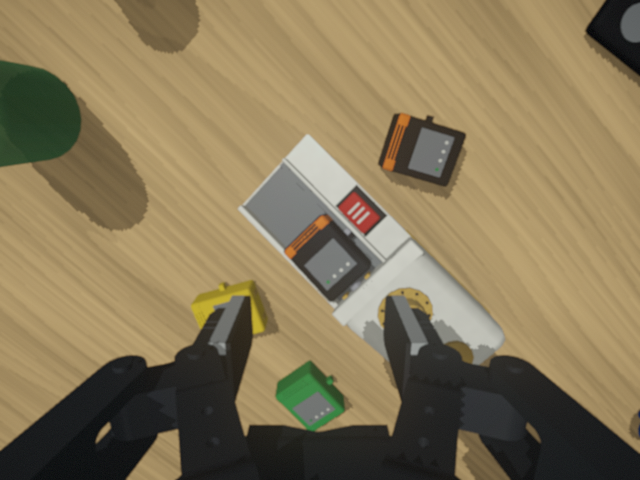

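The wrist view shows the key at (360,212), the orange front at (306,237), the channel's low end from (308,135) to (240,207), and the spare at (425,150). Now I refine the lamp pose from these.

```bash
python3 - <<'E'
from h import *
import pickle
f=pickle.load(open("w2.pkl","rb"));t=pickle.load(open("f0.pkl","rb"))["top"]
def pl(f,u,v,z):
    y=ray(f,u,v);o=cam2w(f,np.zeros(3));d=cam2w(f,np.array([*y,1]))-o
    return o+d*(z-o[2])/d[2]
def mids(f,box):
    h=cv2.cvtColor(f["frame"],cv2.COLOR_BGR2HSV);m=(((h[...,0]<7)|(h[...,0]>172))&(h[...,1]>120)).astype(np.uint8)
    k=np.zeros_like(m);k[box[0]:box[1],box[2]:box[3]]=1;m=cv2.morphologyEx(m*k,cv2.MORPH_CLOSE,np.ones((5,5)))
    n,l,st,c=cv2.connectedComponentsWithStats(m);i=1+np.argmax(st[1:,4])
    q=np.argwhere(l==i)[:,::-1].astype(np.float32);return cv2.minAreaRect(q)
a=mids(f,(185,240,335,388));b=mids(t,(217,240,280,305));print(a,b)
# triangulate key centre from two views
A=[];B=[]
for g,r in((f,a),(t,b)):
    o=cam2w(g,np.zeros(3));d=cam2w(g,np.array([*ray(g,*r[0]),1]))-o;d/=np.linalg.norm(d);Q=np.eye(3)-np.outer(d,d);A.append(Q);B.append(Q@o)
print("key",np.linalg.solve(sum(A),sum(B)), pl(f,*a[0],.035),pl(t,*b[0],.035))
c=cv2.boxPoints(a);print(c,[pl(f,*p,.035)[:2].round(4) for p in c])
# low end corners / edges: print depth points
for p in[(307,139),(243,206),(296,150),(250,200),(415,245),(340,318)]:print(p,px(f,*p).round(4))
im=cv2.resize(f["frame"][120:330,230:430],None,fx=3.8,fy=2.85*4/3,interpolation=cv2.INTER_CUBIC);cv2.imwrite("pics/w2c.png",im[:600]) 
E
```

```text
((358.7500305175781, 212.25001525878906), (38.18376159667969, 23.33452033996582), 45.0) ((291.0, 227.0), (8.0, 14.0), 90.0)
key [0.56871391 0.06760443 0.03677192] [0.56883801 0.06701919 0.035     ] [0.5685852  0.06786444 0.035     ]
[[337.00003 207.00002]
 [353.50003 190.50002]
 [380.50003 217.50002]
 [364.00003 234.00002]] [array([0.5582, 0.0842]), array([0.5789, 0.0848]), array([0.5796, 0.0497]), array([0.5584, 0.0487])]
(307, 139) [0.5794 0.1445 0.0077]
(243, 206) [0.4918 0.1434 0.011 ]
(296, 150) [0.5651 0.1446 0.0075]
(250, 200) [0.4992 0.1426 0.0046]
(415, 245) [0.5862 0.0214 0.0677]
(340, 318) [0.4952 0.0166 0.0692]
```

```bash
python3 - <<'E'
import cv2,pickle
f=pickle.load(open("w2.pkl","rb"));cv2.imwrite("pics/w2d.png",cv2.resize(f["frame"][125:275,230:430],None,fx=4,fy=4,interpolation=cv2.INTER_CUBIC))
E
```

```text
(no output)
```

View pics/w2d.png

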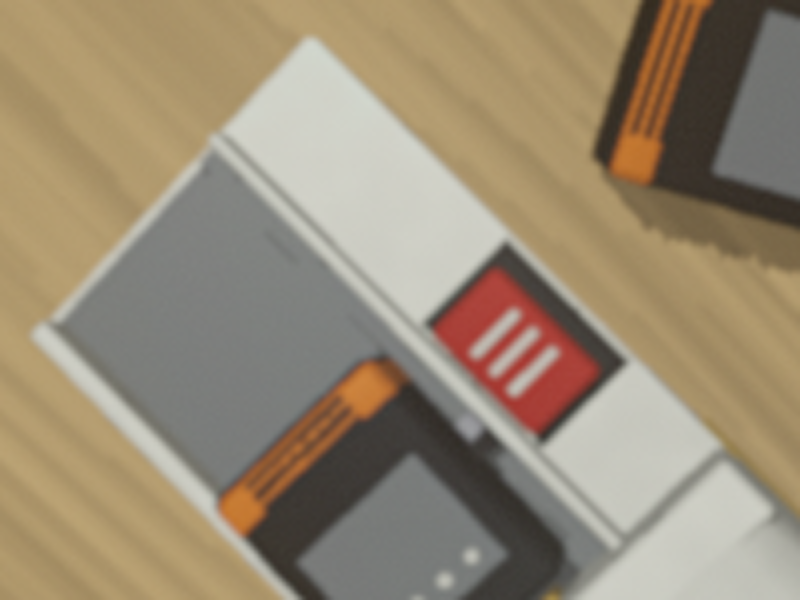

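δ is about +1° and the lamp origin is about (0.5214, 0.0544), with the battery front and low end agreeing to about 1.5 mm. The target TCP is (0.549, 0.103). I descend to about 25 mm above the key and check.

```bash
python3 -m jog '[{"grip":56,"offset":[6.6,-1.3,0],"twist":0},{"grip":56,"offset":[0,0,35],"twist":0},{"grip":56,"offset":[0,0,35],"twist":0},{"grip":56,"offset":[0,0,35],"twist":0},{"grip":56,"offset":[0,0,35],"twist":0},{"grip":56,"offset":[0,0,30],"twist":0},{"grip":56,"offset":[0,0,0],"twist":0},{"grip":56,"offset":[0,0,0],"twist":0}]'
python3 - <<'E'
from h import *
s=env.read_state();print(s["tool_pos"],s["tcp_rot"],s["wrist_force"],s["gripper_width"])
f=env.grab_frame("wrist");im=f["frame"];cv2.imwrite("pics/w3.png",im)
import pickle;pickle.dump(f,open("w3.pkl","wb"))
E
```

```text
clock: 3.8
tool_pos: [0.5493, 0.1043, 0.0837]
tcp_rot: [0.922, 0.388, -0.0, -0.0]
wrist_force: [0.7, 0.2, 0.1]
gripper_width: 0.056
[0.54934107 0.10434597 0.08366025] [ 9.21862395e-01  3.87517172e-01 -3.96732643e-04 -9.03972496e-05] [0.73676149 0.21692561 0.07097129] 0.05597610586595131
```

View pics/w3.png

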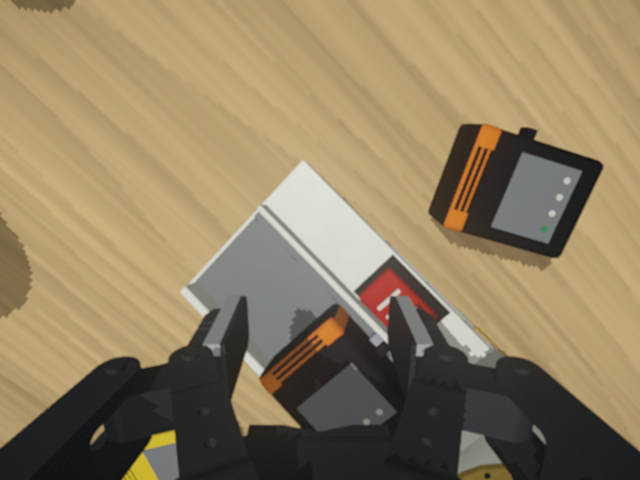

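The fingers straddle as planned: the right fingertip at (400,300) is above the key (red at 395,290), and the left fingertip at (232,300) is over the channel ahead of the orange front. Next I check the fingertip geometry against the depth image.

```bash
python3 - <<'E'
from h import *
import pickle
f=pickle.load(open("w3.pkl","rb"));s=env.read_state()
R=Ro.from_quat(s["tcp_rot"]).as_matrix();T=s["tool_pos"]
P,u,v=cloud(f);L=(P-T)@R*1000
for n,m in(("left",(L[:,1]<-20)),("right",L[:,1]>20)):
    m=m&(abs(L[:,1])<60)&(abs(L[:,0])<20)&(L[:,2]<27)&(L[:,2]>-10)
    q=L[m]
    for z0 in(-5,0,5,10,15,20):
        a=q[(q[:,2]>=z0)&(q[:,2]<z0+5)]
        if len(a)>5:print(n,z0,len(a),"x",np.percentile(a[:,0],[2,98]).round(1),"y",np.percentile(a[:,1],[2,98]).round(1))
# scene in bay plan frame
d=np.radians(1.);O=np.array([.5214,.0544]);bx=np.array([np.sin(d),-np.cos(d)]);by=np.array([np.cos(d),np.sin(d)])
for nm,p in(("C",[-11,-28,15]),("K",[-11,39,15]),("rail corner",[-11,28,15])):
    w=T+R@np.array(p)/1000; print(nm,((w[:2]-O)@bx*1000).round(1),((w[:2]-O)@by*1000).round(1),w[2])
hsv=cv2.cvtColor(f["frame"],cv2.COLOR_BGR2HSV);H=np.zeros((480,640,3));H[v,u]=P
m=(hsv[...,0]>=8)&(hsv[...,0]<=14)&(hsv[...,1]>150)&(hsv[...,2]>60);m[:300]=0;m[400:]=0;m[:,:255]=0;m[:,370:]=0
q=H[m&(f["depth"]>0)];xh=(q[:,:2]-O)@bx*1000;yy=(q[:,:2]-O)@by*1000
top=q[:,2]>np.percentile(q[:,2],60);print("orange xh",np.percentile(xh,[1,50,99]),"y",np.percentile(yy,[1,50,99]),"z",np.percentile(q[:,2],[1,99]))
m=((hsv[...,0]<6)|(hsv[...,0]>174))&(hsv[...,1]>130);m[:250]=0;m[340:]=0;m[:,:350]=0;m[:,450:]=0
q=H[m&(f["depth"]>0)];xh=(q[:,:2]-O)@bx*1000;yy=(q[:,:2]-O)@by*1000;print("key xh",np.percentile(xh,[1,99]),"y",np.percentile(yy,[1,99]),"z",np.percentile(q[:,2],[1,99]))
E
```

```text
left -5 428 x [-11.7   9.4] y [-41.  -27.5]
left 0 367 x [-11.6   9.4] y [-40.9 -27.5]
left 5 335 x [-11.5   9.5] y [-40.6 -27.6]
left 10 260 x [-11.8   9.4] y [-38.8 -27.8]
left 15 101 x [-11.2   8.8] y [-33.7 -27.7]
right -5 443 x [-11.5   9.5] y [27.9 41.5]
right 0 394 x [-11.4   9.5] y [28.  41.3]
right 5 338 x [-11.8   9.4] y [28.  41.1]
right 10 255 x [-11.5   9.3] y [28.  39.6]
right 15 102 x [-11.5   8.8] y [27.9 33.6]
C -61.8 2.2 0.06975330263463506
K -14.1 49.3 0.06981050888223443
rail corner -22.0 41.6 0.06980111681173304
orange xh [-37.24088698 -33.13262505 -25.7596879 ] y [-23.06303572   2.45929716  25.27450431] z [0.02913238 0.05075511]
key xh [-28.49753141   1.4398033 ] y [36.94341398 58.14892537] z [0.02799179 0.06640748]
```

The fingertips taper to about 6 mm thick. Contact will be on the key at about (−18,46) and on the battery front about 2 mm off centre, after about 25 mm of travel. I descend close, then feel for the key.

```bash
python3 -m jog '[{"grip":56,"offset":[0,0,14],"twist":0},{"grip":56,"offset":[0,0,10],"twist":0},{"grip":56,"offset":[0,0,0],"twist":0},{"grip":56,"offset":[0,0,0],"twist":0}]'
python3 -m jog '[{"grip":56,"offset":[0,0,3],"twist":0},{"grip":56,"offset":[0,0,0],"twist":0},{"grip":56,"offset":[0,0,0],"twist":0}]'
python3 -m jog '[{"grip":56,"offset":[0,0,3],"twist":0},{"grip":56,"offset":[0,0,0],"twist":0},{"grip":56,"offset":[0,0,0],"twist":0}]'
```

```text
clock: 4.25
tool_pos: [0.5491, 0.1043, 0.0591]
tcp_rot: [0.922, 0.388, -0.0, -0.0]
wrist_force: [1.2, 0.0, 0.6]
gripper_width: 0.0563
clock: 4.55
tool_pos: [0.5494, 0.1044, 0.0564]
tcp_rot: [0.922, 0.388, 0.0, 0.0]
wrist_force: [0.5, 0.3, -0.0]
gripper_width: 0.056
clock: 4.85
tool_pos: [0.5493, 0.1043, 0.0532]
tcp_rot: [0.922, 0.388, -0.0, -0.0]
wrist_force: [-0.5, 0.3, 0.8]
gripper_width: 0.0561
```

```bash
python3 -m jog '[{"grip":56,"offset":[0,0,2],"twist":0},{"grip":56,"offset":[0,0,0],"twist":0},{"grip":56,"offset":[0,0,0],"twist":0}]'
python3 -m jog '[{"grip":56,"offset":[0,0,2],"twist":0},{"grip":56,"offset":[0,0,0],"twist":0},{"grip":56,"offset":[0,0,0],"twist":0}]'
python3 - <<'E'
from h import *
f=env.grab_frame("wrist");cv2.imwrite("pics/w4.png",f["frame"][200:480])
E
```

```text
clock: 5.15
tool_pos: [0.5495, 0.1043, 0.0514]
tcp_rot: [0.922, 0.388, 0.0, 0.0]
wrist_force: [0.0, -0.0, 1.0]
gripper_width: 0.0558
clock: 5.45
tool_pos: [0.5496, 0.1043, 0.0494]
tcp_rot: [0.922, 0.388, 0.0, 0.0]
wrist_force: [0.0, -0.5, 1.2]
gripper_width: 0.0562
```

View pics/w4.png

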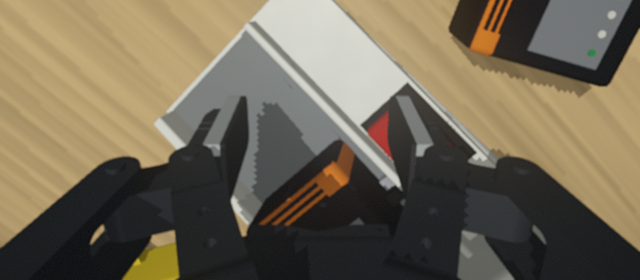

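The right finger sits on the key (red visible at (380,335) in full-image coordinates), and the left finger stands in the channel ahead of the battery. Contact is just beginning, so I press on.

```bash
python3 -m jog '[{"grip":56,"offset":[0,0,2],"twist":0},{"grip":56,"offset":[0,0,0],"twist":0},{"grip":56,"offset":[0,0,0],"twist":0}]'
python3 -m jog '[{"grip":56,"offset":[0,0,2],"twist":0},{"grip":56,"offset":[0,0,0],"twist":0},{"grip":56,"offset":[0,0,0],"twist":0}]'
python3 -m jog '[{"grip":56,"offset":[0,0,1],"twist":0},{"grip":56,"offset":[0,0,0],"twist":0},{"grip":56,"offset":[0,0,0],"twist":0}]'
python3 - <<'E'
from h import *
f=env.grab_frame("wrist");cv2.imwrite("pics/w5.png",f["frame"][200:480])
E
```

```text
clock: 5.8
tool_pos: [0.5495, 0.1043, 0.0473]
tcp_rot: [0.922, 0.388, 0.0, 0.0]
wrist_force: [0.9, -1.0, 2.3]
gripper_width: 0.056
clock: 6.1
tool_pos: [0.5495, 0.1047, 0.0454]
tcp_rot: [0.922, 0.388, 0.0, -0.0]
wrist_force: [0.6, 0.6, 3.4]
gripper_width: 0.0562
clock: 6.4
tool_pos: [0.5495, 0.1045, 0.0444]
tcp_rot: [0.922, 0.388, 0.0, -0.0]
wrist_force: [0.9, 2.0, 3.5]
gripper_width: 0.0561
```

View pics/w5.png

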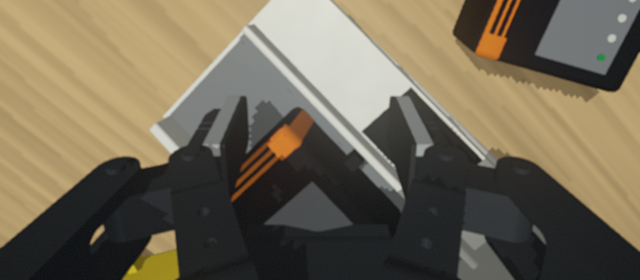

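The battery has sprung out and rests against the left finger, with its orange front now at about (285,345) in full-image coordinates and roughly +2 N along the slide. I check that it is steady, where it lies and that the force lasts.

```bash
cat > chk.py <<'E'
from h import *
s=env.read_state();f=env.grab_frame("wrist");t=env.grab_frame("top")
d=np.radians(1.);O=np.array([.5214,.0544]);bx=np.array([np.sin(d),-np.cos(d)]);by=np.array([np.cos(d),np.sin(d)])
for n,g,b in(("wrist",f,(290,420,225,330)),("top",t,(225,270,255,320))):
    hsv=cv2.cvtColor(g["frame"],cv2.COLOR_BGR2HSV);P,u,v=cloud(g);H=np.zeros((480,640,3));H[v,u]=P
    m=(hsv[...,0]>=6)&(hsv[...,0]<=14)&(hsv[...,1]>140)&(hsv[...,2]>50);k=np.zeros_like(m);k[b[0]:b[1],b[2]:b[3]]=1;m&=k&(g["depth"]>0)
    q=H[m]
    if len(q):
        xh=(q[:,:2]-O)@bx*1000;yy=(q[:,:2]-O)@by*1000;print(n,len(q),"xh",np.percentile(xh,[2,50,98]).round(1),"y",np.percentile(yy,[2,98]).round(1),"z",np.percentile(q[:,2],[2,98]).round(4))
print(s["clock"],s["tool_pos"],s["wrist_force"].round(2),s["wrist_torque"].round(2),s["gripper_width"])
E
for i in 1 2 3; do python3 chk.py; done
python3 -m jog '[{"grip":56,"offset":[0,0,0],"twist":0},{"grip":56,"offset":[0,0,0],"twist":0},{"grip":56,"offset":[0,0,0],"twist":0},{"grip":56,"offset":[0,0,0],"twist":0}]'
```

```text
wrist 1643 xh [-60.4 -54.7 -48.8] y [-9.9 23.5] z [0.0221 0.0452]
6.45 [0.54946187 0.10445411 0.04437536] [0.72 1.07 2.72] [ 0.08 -0.18 -0.03] 0.055862529194158995
wrist 1620 xh [-60.3 -54.7 -49. ] y [-9.8 23.6] z [0.0222 0.0453]
6.55 [0.5494598  0.10442821 0.04435351] [1.38 2.04 3.24] [ 0.16 -0.17 -0.03] 0.055966121912848506
wrist 1620 xh [-60.3 -54.7 -49. ] y [-10.1  23.6] z [0.0223 0.0452]
6.65 [0.54946027 0.10444934 0.04435834] [0.61 1.44 4.49] [ 0.18 -0.14 -0.03] 0.05615266918389466
clock: 7.15
tool_pos: [0.5494, 0.1044, 0.0443]
tcp_rot: [0.922, 0.388, 0.0, -0.0]
wrist_force: [0.5, 1.7, 4.4]
gripper_width: 0.056
```

```bash
python3 -c "
from cell import env
print(env.close_job())"
```

```text
the job is handed in; nothing more can be done
None
```

I pressed the eject key with one fingertip, and the battery sprang out and was stopped on its slide by the other finger. I then handed the job in at about 7.2 s with the arm still holding it. No verdict was reported.

- **Battery position:** in three wrist-camera checks it had come about 23–24 mm down from its seat. It was steady, within about 2 mm of the middle line, and its height fitted lying flat on the floor.
- **Holding force:** the wrist sensor read about 1–2 N along the slide against the finger. That is more than the roughly 0.6 N gravity would give, so it includes some noise or bias.
- **Key:** about 3–4.5 N of upward force at the wrist, so the key was still held down.
- **Checks that failed or were partial:** the top camera gave no reading of the battery front at the end, probably because the gripper hid it, so the final position rests on the wrist camera alone. The lamp position was consistent to about 1–2 mm between the key, battery front and low end.
- **Other things on the table:** I noticed no contact with any of them, but I did not measure their positions again at the end.

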